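# Close up the parts tower against the bench cabinet

## Task

Press the top drawer of the tall parts tower fully shut. Then push the heavy tower sideways, low down near its foot so that it slides along the bench without tipping, until its side stands flush against the side of the low wide cabinet next to it, the two fronts roughly in line. Only push, lift nothing, and leave the other things where they are.

Things in the scene. Friction and masses are not known exactly. Their poses are not given: they have to be found in the camera images.
- tower: tall grey tower of five clear drawers, 140 deep (x) x 110 wide (y) x 220 mm high, loose, 1.3-2 kg, rubber feet (friction 0.5-0.7): slides if pushed within 50 mm of the bench, tips if pushed high. Origin: centre of underside. Drawers face its -x; sides flat from 5 mm up. Stands left or right of the cabinet, gap 30-100 mm, turned up to 0.16 rad to it
- drawer (a joint): how far the tower's top drawer stands out, m: 0 fully shut (end stop), 0.09 fully out; starts 0.025 to 0.045. Runs with about 1 N of friction and stays where it is left
- drawer_face (a point): centre of the top drawer's outer front face, 192 mm above the bench; moves with the drawer. Face flat, 102 mm wide, 33 mm high; a pull lip 40 mm wide, 8 mm proud, runs along its bottom edge (top of lip 7 mm below this point). Tower's top is 28 mm above this point. When shut, the face is 70 mm in front of the tower's origin
- cabinet: low wide cabinet of twelve small drawers, grey steel, 140 deep (x) x 200 wide (y) x 160 mm high, screwed to the bench. Origin: centre of underside; drawers face its -x (the robot), y to its left. With the tower flush at its side the origins are 155 mm apart along the cabinet's y; fronts in line means equal x in the cabinet's frame
- can: aluminium duster can with a small spray head, 60 mm diameter, 185 mm high, standing loose on the bench at the other side of the cabinet from the tower; leave alone. Origin: centre of its underside
- dropper: white dropper bottle, 32 mm diameter, 100 mm high, standing loose on top of the cabinet; leave alone. Origin: centre of its underside
- tweezers: flat steel tweezers, 120 mm long, 18 mm wide, 8 mm high, lying loose on top of the cabinet; leave alone. Origin: at their middle, on the underside; x axis along them
Mind the look-alikes: they are no part of the job. What is shaped like the tower but turquoise is not meant.

How it is judged (in metres and radians):
On the way, in this order (a step that is already met when the one before it is completed fails the run):
1. the top drawer is shut to within 8 mm (value of joint drawer below 0.008 m), for 0.2 s.
2. the tower has slid up flush to the side of the cabinet (y of tower in the frame of cabinet between -0.162 and 0.162 m and angle between the y axis of tower and the y axis of cabinet, either way round below 0.06 rad), for 0.2 s.
At the end, for the whole second after the job is handed in: The tower stands upright and still on the bench, its side flush with the cabinet's side (gap at most 7 mm, within 0.06 rad of parallel), the fronts in line within 35 mm, its top drawer shut to within 8 mm; the can, dropper bottle and tweezers are within 25 mm of where they were (all of step 2 and x of tower in the frame of cabinet between -0.035 and 0.035 m and angle between tower's own z axis and vertical below 0.03 rad and height (world z) of tower below 0.006 m and linear speed of tower below 0.01 m/s and value of joint drawer below 0.008 m and distance of each of can, dropper, tweezers from where it was at the start of the episode below 0.025 m); the robot touches nothing.
It fails at once if the tower is tipped by more than 0.12 rad (angle between tower's own z axis and vertical above 0.12 rad).
It fails at once if the tower is lifted off the bench (height (world z) of tower above 0.012 m).
It fails at once if the duster can is moved by more than 25 mm (distance of can from where it was at the start of the episode above 0.025 m).
It fails at once if the dropper bottle is moved by more than 25 mm (distance of dropper from where it was at the start of the episode above 0.025 m).
It fails at once if the tweezers are moved by more than 25 mm (distance of tweezers from where it was at the start of the episode above 0.025 m).
It also fails if it takes over 64 s, if anything falls off the work surface, if the arm or the gripper's body presses on something with over 40 N, if the wrist force passes 120 N, or if a joint passes its speed limit or range.

## Robot

A 7-joint arm with a two-finger parallel gripper is mounted at the origin on the work surface. World frame = base frame: x ahead of the robot, y to its left, z up, the work surface at z = 0. Lengths are in m, angles in degrees, forces in N, time in s.
With the tool pointing down it reaches from about 0.425 to 0.95 m from the base axis. Payload 4.7 kg.
Tool frame: the origin (TCP) lies midway between the tips of the shut fingers; the grasp point (between the pads) lies 19 mm behind it (r.tcp_to_grasp is the distance from the TCP to the grasp point, in m); z points along the fingers, y is the direction in which the jaws open and shut (so a half turn about z gives the same grasp; the last joint's range is limited). The gripper opens to 85 mm and grips with 20 to 120 N. Pads are 22 mm wide; open, the fingers measure 114 mm over their backs; the gripper's body (76 mm by 85 mm) begins 54 mm behind the grasp point. The pads swing forward as they close: fully open they stand 13 mm farther back than shut.
Start: joints at [64.521, 26.849, -2.785, 87.806, 1.381, 65.374, -4.715], TCP at [0.273, -0.617, 0.231] pointing down, gripper open.
Joint ranges: [-148.3, 148.3], [-19.14, 114.17], [-79.39, 73.82], [5.75, 140.21], [-59.74, 239.74], [12.07, 113.84], [-152.46, 152.46]. Speed limits (degrees/s): [147.25, 147.25, 180, 180, 180, 180, 180].

## Interface

Orientations are given as a 3x3 rotation matrix whose columns are the frame's x, y, z axes.
In Python, from cell import r gives the robot as it stands.
- The arm moves only by the tool arm_command, never from a script. Its arguments are lists of equal length, an entry for each row: "gripper": the opening, from 0 (shut) to 1 (fully open); "offset": the shift along the world's x, y, z in cm, a list of three; "turn": the turn, a rotation vector about the world's x, y, z in rad, a list of three. In form: {"gripper": [gripper, ...], "offset": [[x, y, z], ...], "turn": [[wx, wy, wz], ...]}. A call has 1 to 20 rows; each row is the pose to reach, as a shift and turn from the pose commanded when the call began; what a row does not reach only later rows make up. A row lasts 1/12 s, in which the tool goes at most 41.7 mm and 7.16 degrees, less where a joint would pass 70% of its speed; a pose out of reach is approached as far as the arm can. A call with a gripper value outside its range is refused whole. The fingers move at their own pace and stop on an object; the grip force is fixed at half the most. Time passes only in rows, so rows that repeat a pose let the fingers close. It gives the time, the measured TCP pose, the force and the opening at its end, in the units of the state.
- r.get_state(): the state, without advancing time (a new reading comes with each control period).
- r.snapshot(name): name is "scene" or "top"; returns a dict with "frame" (384x512x3 uint8, blue, green, red), "mtx" (3x3 intrinsics, pixels), "R" (3x3) and "t" (3): a world point X has camera coordinates R X + t. Camera axes: x right, y down, z forward; pixel columns grow to the right and rows downward; lengths in m; the calibration is good to about 2 mm. A picture is of the moment at which its call begins. There is no depth.
- r.sign_off(): hands the job in, once; it reports no verdict.
The state is a dict: "time": time; "joint_pos": joint angles; "dq": joint speeds; "joint_torque": joint torques, N m; "position": TCP position; "tcp_rot": TCP orientation; "force": force on the tool from outside, world axes, zero at the start; "ft_torque": the same for the moment, N m; "gripper_width": finger opening in m.
Only numpy, scipy, OpenCV 4.12 (cv2) and the standard library are available. Lean on these libraries where they do the work, as an engineer would, in place of code of your own. Each camera call takes 0.05 s, during which the arm holds its last target.

## Working session

There is one attempt and no reset: what is moved stays moved. The work goes in short steps, Python scripts to look and compute and a tool call to move; the robot and the scene stay as the last step left them, time stands still between calls to the robot, and variables do not carry over. Pictures are saved under pics/ and viewed, and the job is handed in when it is done.

Besides the shell and the picture viewer there is one more tool, called after "Emit:" in YAML: its name, and indented under it one key for each argument. arm_command: Moves the arm, as the interface text tells. Its arguments: {"type":"object","properties":{"gripper":{"type":"array","items":{"type":"number"}},"offset":{"type":"array","items":{"type":"array","items":{"type":"number"}}},"turn":{"type":"array","items":{"type":"array","items":{"type":"number"}}}},"required":["gripper","offset","turn"]}

```bash
mkdir -p pics; ls
python3 - <<'E'
from cell import r
import cv2
s=r.get_state();print(s['time'],s['position'],s['tcp_rot'],s['gripper_width'],s['force'])
for n in('scene','top'):
    d=r.snapshot(n);cv2.imwrite(f'pics/{n}0.png',d['frame']);print(n,d['mtx'],d['R'],d['t'])
E
```

```text
pics
0.0 [ 0.27240825 -0.61698024  0.23027926] [[ 9.14807175e-01  4.03890004e-01 -8.35588262e-04]
 [ 4.03890860e-01 -9.14805622e-01  1.68748365e-03]
 [-8.28430622e-05 -1.88120861e-03 -9.99998227e-01]] 0.08501922652630989 [-0.27534149 -0.35193803 -0.63789622]
scene [[413.9681828    0.         256.71246026]
 [  0.         413.9681828  187.46775511]
 [  0.           0.           1.        ]] [[ 0.11925016 -0.99285907 -0.00320541]
 [-0.93161261 -0.11077642 -0.3461597 ]
 [ 0.34333271  0.0442658  -0.93817013]] [-0.13402712  0.63149996  0.86713769]
top [[424.09209945   0.         253.81241131]
 [  0.         424.09209945 196.10145637]
 [  0.           0.           1.        ]] [[-0.00815212 -0.99992094 -0.00957337]
 [-0.9854044   0.00966095 -0.16995542]
 [ 0.17003447  0.00804814 -0.98540525]] [-0.03397905  0.62520805  1.23957668]
```

View pics/scene0.png

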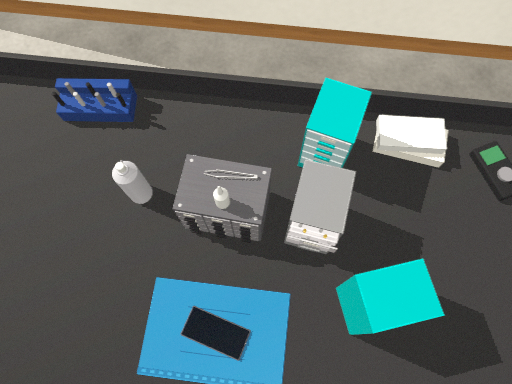

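View pics/top0.png

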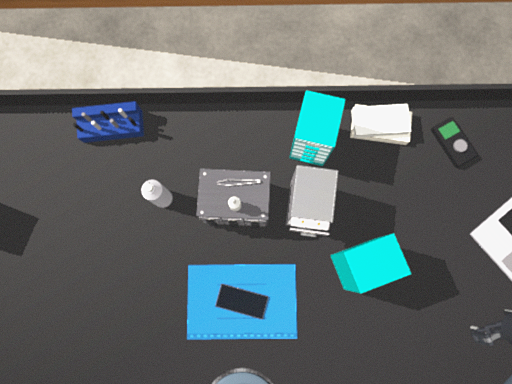

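Look-alikes (top image): grey tower (313,198), turquoise drawer tower (320,125), and turquoise box (370,265). By the description, the grey one is mine. I'll check it in a crop.

Run:
```python
import cv2,numpy as np
t=cv2.imread('pics/top0.png');s=cv2.imread('pics/scene0.png')
a=cv2.resize(t[150:250,185:355],None,fx=4.5,fy=4.5,interpolation=cv2.INTER_CUBIC)
cv2.imwrite('pics/cropt.png',a)
b=cv2.resize(s[140:265,165:375],None,fx=3.8,fy=3.8,interpolation=cv2.INTER_CUBIC)
cv2.imwrite('pics/crops.png',b)
```

```text
(no output)
```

View pics/cropt.png

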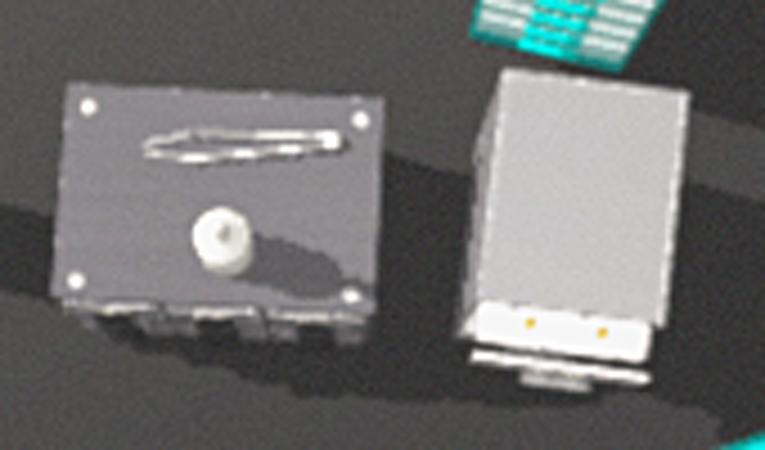

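View pics/crops.png

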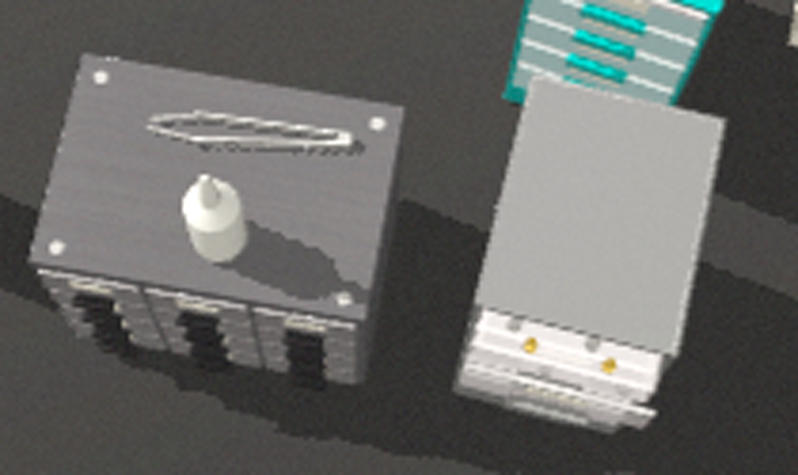

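The crop confirms it: the grey tower's top drawer is out. Next I fit poses from the corner rays.

```bash
cat > h.py <<'E'
import numpy as np,cv2
from cell import r
def rays(d,px):
    px=np.atleast_2d(np.float64(px)); n=np.c_[px,np.ones(len(px))]@np.linalg.inv(d['mtx']).T
    return -d['R'].T@d['t'], n@d['R']
def onz(d,px,z):
    c,v=rays(d,px); return (c+v*((z-c[2])/v[:,2])[:,None])[:,:2]
def uncrop(c,s,o): return (np.float64(c)+.5)/s-.5+np.float64(o)
def rect(P,dx,dy):  # corners order: back-left, back-right, front-right, front-left
    M=np.array([[dx,dy],[dx,-dy],[-dx,-dy],[-dx,dy]])/2; c=P.mean(0);Q=P-c
    a=np.arctan2((M[:,0]*Q[:,1]-M[:,1]*Q[:,0]).sum(),(M*Q).sum())
    R=np.array([[np.cos(a),-np.sin(a)],[np.sin(a),np.cos(a)]])
    return c,a,np.abs(Q-M@R.T).max()
E
python3 - <<'E'
from h import *
T=r.snapshot('top');S=r.snapshot('scene')
o={'top':(T,4.5,(185,150)),'scene':(S,3.8,(165,140))}
cor={'top':([(505,70),(690,92),(665,325),(478,302)],[(70,85),(384,98),(375,310),(52,297)]),
'scene':([(537,78),(724,120),(674,355),(482,307)],[(85,57),(404,106),(362,318),(30,262)])}
for k in o:
    d,s,of=o[k]
    for c,z,w in zip(cor[k],(.22,.16),(.11,.2)):
        P=onz(d,uncrop(c,s,of),z);p,a,e=rect(P,.14,w);print(k,z,p.round(4),round(a,4),e.round(4));print(P.round(3).tolist())
print('draw top',onz(T,uncrop([(470,357),(650,380)],4.5,(185,150)),.2085))
print('draw sc',onz(S,uncrop([(472,365),(655,410)],3.8,(165,140)),.2085))
# turquoise
for d,n in((T,'top'),(S,'scene')):
    h=cv2.cvtColor(d['frame'],cv2.COLOR_BGR2HSV);m=cv2.inRange(h,(80,120,60),(95,255,255))
    cs,_=cv2.findContours(m,0,2)
    for c in cs:
        if cv2.contourArea(c)>300:
            q=cv2.approxPolyDP(c,4,True)[:,0];print(n,q.tolist())
E
```

```text
top 0.22 [ 0.6024 -0.2018] -0.1382 0.0005
[[0.679, -0.157], [0.665, -0.266], [0.526, -0.246], [0.54, -0.138]]
top 0.16 [0.6151 0.0163] -0.055 0.0035
[[0.687, 0.111], [0.677, -0.087], [0.543, -0.079], [0.553, 0.12]]
scene 0.22 [ 0.6027 -0.2032] -0.1391 0.0032
[[0.678, -0.16], [0.665, -0.266], [0.527, -0.245], [0.541, -0.142]]
scene 0.16 [0.6157 0.0159] -0.0564 0.0043
[[0.687, 0.109], [0.678, -0.087], [0.544, -0.077], [0.554, 0.118]]
draw top [[ 0.50921027 -0.133181  ]
 [ 0.49478761 -0.23808946]]
draw sc [[ 0.51186899 -0.13993338]
 [ 0.49910108 -0.23830808]]
top [[394, 233], [330, 255], [344, 289], [362, 293], [411, 274]]
top [[306, 90], [289, 157], [322, 165], [335, 146], [345, 99]]
scene [[422, 258], [355, 274], [336, 287], [350, 334], [444, 315]]
scene [[370, 91], [325, 78], [297, 165], [302, 166], [307, 128], [352, 144], [343, 165]]
```

Run:
```python
from h import *
T=r.snapshot('top');S=r.snapshot('scene')
def tri(pt,ps):
    P=[d['mtx']@np.c_[d['R'],d['t']] for d in(T,S)]
    X=cv2.triangulatePoints(*P,np.float64(pt).reshape(2,1),np.float64(ps).reshape(2,1));return (X[:3]/X[3]).ravel().round(3)
for a,b in [((394,233),(422,258)),((411,274),(444,315)),((362,293),(372,333)),((330,255),(336,287)),((344,289),(350,334)),((306,90),(325,78)),((345,99),(370,91)),((335,146),(352,144))]: print(a,tri(a,b))
s=r.get_state();print(s['joint_pos'],s['time'])
```

```text
(394, 233) [ 0.495 -0.405  0.219]
(411, 274) [ 0.39  -0.435  0.237]
(362, 293) [ 0.344 -0.311  0.223]
(330, 255) [ 0.446 -0.269  0.031]
(344, 289) [ 0.345 -0.307  0.03 ]
(306, 90) [ 0.896 -0.189  0.213]
(345, 99) [ 0.861 -0.291  0.229]
(335, 146) [ 0.735 -0.262  0.207]
[64.51949095 26.86627707 -2.78316915 87.82816366  1.38161677 65.37502285
 -4.71313574] 0.3
```

Emit:
arm_command:
  gripper: [0, 0, 0, 0, 0, 0, 0, 0, 0, 0, 0, 0, 0, 0, 0, 0, 0, 0]
  offset:
    - [0, 0, 4]
    - [0, 0, 8]
    - [0, 0, 10]
    - [2, 4, 10]
    - [4, 8, 10]
    - [5, 11, 10]
    - [7, 15, 10]
    - [8.5, 18.5, 10]
    - [10, 22, 10]
    - [12, 26, 10]
    - [13.5, 29.5, 10]
    - [15, 33, 10]
    - [17, 37, 10]
    - [18.5, 40, 10]
    - [19.5, 42, 10]
    - [20, 43.3, 10]
    - [20, 43.3, 10]
    - [20, 43.3, 10]
  turn:
    - [0, 0, 0]
    - [0, 0, 0]
    - [0, 0, 0]
    - [0, 0, -0.05]
    - [0, 0, -0.1]
    - [0, 0, -0.15]
    - [0, 0, -0.2]
    - [0, 0, -0.25]
    - [0, 0, -0.3]
    - [0, 0, -0.35]
    - [0, 0, -0.4]
    - [0, 0, -0.45]
    - [0, 0, -0.5]
    - [0, 0, -0.55]
    - [0, 0, -0.55]
    - [0, 0, -0.55]
    - [0, 0, -0.55]
    - [0, 0, -0.55]

```text
time: 1.8
position: [0.4726, -0.1844, 0.3314]
tcp_rot: [[0.991, -0.132, -0.0], [-0.132, -0.991, -0.001], [-0.0, 0.001, -1.0]]
force: [-0.4, -0.6, -0.1]
gripper_width: 0.0001
```

Emit:
arm_command:
  gripper: [0, 0, 0, 0, 0, 0]
  offset:
    - [0, 0, -4]
    - [0, 0, -8]
    - [0, 0, -12]
    - [0, 0, -13.5]
    - [0, 0, -13.5]
    - [0, 0, -13.5]
  turn:
    - [0, 0, 0]
    - [0, 0, 0]
    - [0, 0, 0]
    - [0, 0, 0]
    - [0, 0, 0]
    - [0, 0, 0]

```text
time: 2.3
position: [0.472, -0.1861, 0.1961]
tcp_rot: [[0.991, -0.136, -0.001], [-0.136, -0.991, -0.0], [-0.001, 0.0, -1.0]]
force: [0.7, -0.6, 0.9]
gripper_width: 0.0002
```

Run:
```python
from h import *
S=r.snapshot('scene')['frame'];T=r.snapshot('top')['frame']
cv2.imwrite('pics/a1.png',np.hstack([cv2.resize(S[100:350,200:400],None,fx=2,fy=2),cv2.resize(T[100:350,200:400],None,fx=2,fy=2)]))
```

```text
(no output)
```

View pics/a1.png

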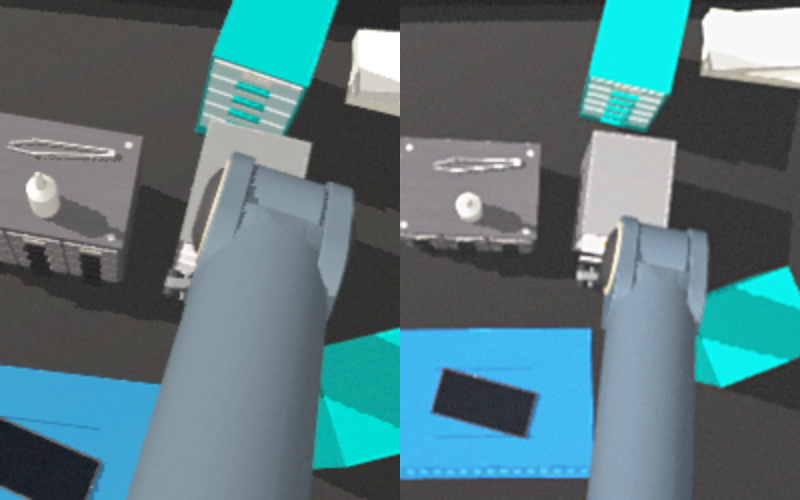

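Emit:
arm_command:
  gripper: [0, 0, 0, 0, 0, 0, 0, 0, 0, 0]
  offset:
    - [0.7, -0.1, 0]
    - [1.3, -0.2, 0]
    - [2, -0.3, 0]
    - [2.5, -0.35, 0]
    - [3, -0.4, 0]
    - [3.4, -0.45, 0]
    - [3.7, -0.5, 0]
    - [4, -0.55, 0]
    - [4, -0.55, 0]
    - [4, -0.55, 0]
  turn:
    - [0, 0, 0]
    - [0, 0, 0]
    - [0, 0, 0]
    - [0, 0, 0]
    - [0, 0, 0]
    - [0, 0, 0]
    - [0, 0, 0]
    - [0, 0, 0]
    - [0, 0, 0]
    - [0, 0, 0]

```text
time: 3.23
position: [0.5129, -0.1899, 0.1962]
tcp_rot: [[0.991, -0.134, 0.0], [-0.134, -0.991, 0.0], [0.0, -0.0, -1.0]]
force: [-0.0, 0.8, 0.5]
gripper_width: -0.0002
```

Run:
```python
from h import *
S=r.snapshot('scene')['frame'];T=r.snapshot('top')['frame']
cv2.imwrite('pics/a2.png',np.hstack([cv2.resize(S[180:280,270:370],None,fx=4,fy=4),cv2.resize(T[150:250,270:370],None,fx=4,fy=4)]))
```

```text
(no output)
```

View pics/a2.png

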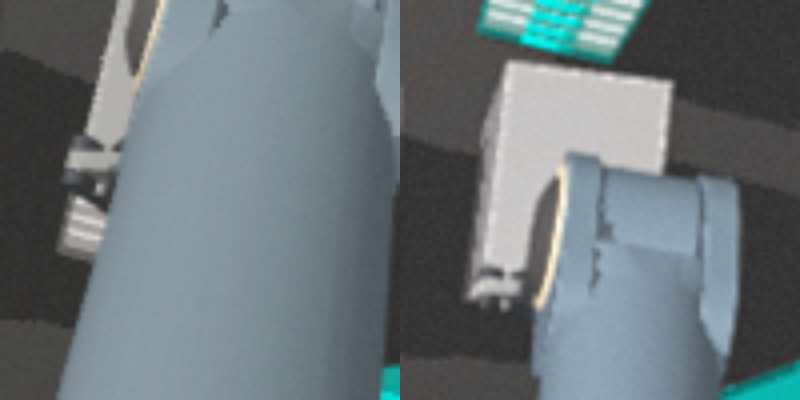

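Emit:
arm_command:
  gripper: [0, 0, 0, 0, 0]
  offset:
    - [0.2, 0, 0]
    - [0.4, -0.05, 0]
    - [0.6, -0.1, 0]
    - [0.6, -0.1, 0]
    - [0.6, -0.1, 0]
  turn:
    - [0, 0, 0]
    - [0, 0, 0]
    - [0, 0, 0]
    - [0, 0, 0]
    - [0, 0, 0]

```text
time: 3.75
position: [0.519, -0.191, 0.1963]
tcp_rot: [[0.991, -0.134, 0.001], [-0.134, -0.991, -0.0], [0.001, 0.0, -1.0]]
force: [0.0, 0.2, -0.1]
gripper_width: -0.0002
```

Emit:
arm_command:
  gripper: [0, 0, 0, 0]
  offset:
    - [0.1, 0, 0]
    - [0.2, 0, 0]
    - [0.2, 0, 0]
    - [0.2, 0, 0]
  turn:
    - [0, 0, 0]
    - [0, 0, 0]
    - [0, 0, 0]
    - [0, 0, 0]

```text
time: 4.08
position: [0.5208, -0.1911, 0.1963]
tcp_rot: [[0.991, -0.134, 0.0], [-0.134, -0.991, -0.0], [0.0, 0.0, -1.0]]
force: [-0.4, -0.1, -0.3]
gripper_width: 0.0002
```

Run:
```python
from h import *
S=r.snapshot('scene')['frame'];T=r.snapshot('top')['frame']
cv2.imwrite('pics/a3.png',np.hstack([cv2.resize(S[180:280,270:370],None,fx=4,fy=4),cv2.resize(T[150:250,270:370],None,fx=4,fy=4)]))
print(r.get_state()['force'])
```

```text
[-0.4082686   0.40366114 -0.54698295]
```

View pics/a3.png

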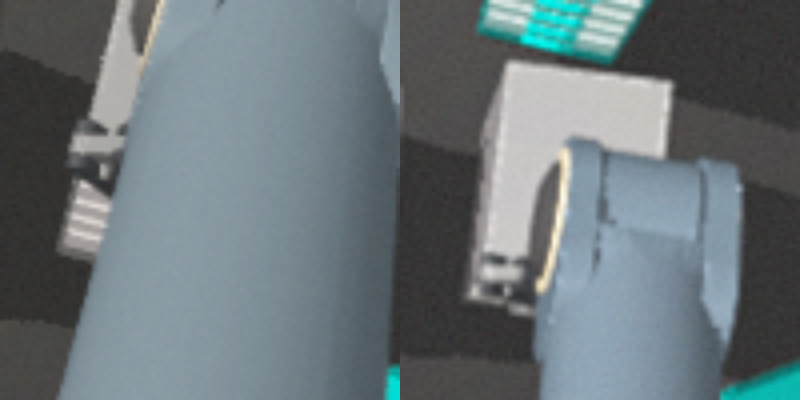

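Emit:
arm_command:
  gripper: [0, 0, 0, 0]
  offset:
    - [0.1, 0, 0]
    - [0.2, 0, 0]
    - [0.2, 0, 0]
    - [0.2, 0, 0]
  turn:
    - [0, 0, 0]
    - [0, 0, 0]
    - [0, 0, 0]
    - [0, 0, 0]

```text
time: 4.52
position: [0.5216, -0.191, 0.1963]
tcp_rot: [[0.991, -0.134, -0.002], [-0.134, -0.991, 0.0], [-0.002, 0.0, -1.0]]
force: [-4.9, 0.1, 4.0]
gripper_width: 0.0001
```

The tool hit the end stop: force −4.9 N, and it advanced only part of the step. Backing off and up to check.

Emit:
arm_command:
  gripper: [0, 0, 0, 0, 0, 0, 0, 0, 0, 0, 0, 0, 0, 0]
  offset:
    - [-1, 0.1, 0]
    - [-3, 0.4, 0]
    - [-5, 0.7, 0]
    - [-5, 0.7, 4]
    - [-5, 0.7, 8]
    - [-5, 0.7, 12]
    - [-5, 0.7, 16]
    - [-5, 0.7, 20]
    - [-5, -3, 21]
    - [-5, -7, 21]
    - [-5, -11, 21]
    - [-5, -15, 21]
    - [-5, -18, 21]
    - [-5, -18, 21]
  turn:
    - [0, 0, 0]
    - [0, 0, 0]
    - [0, 0, 0]
    - [0, 0, 0]
    - [0, 0, 0]
    - [0, 0, 0]
    - [0, 0, 0]
    - [0, 0, 0]
    - [0, 0, 0]
    - [0, 0, 0]
    - [0, 0, 0]
    - [0, 0, 0]
    - [0, 0, 0]
    - [0, 0, 0]

```text
time: 5.68
position: [0.4702, -0.3786, 0.4048]
tcp_rot: [[0.99, -0.144, -0.001], [-0.144, -0.99, -0.003], [-0.001, 0.003, -1.0]]
force: [-1.1, -0.7, -0.2]
gripper_width: 0.0001
```

Run:
```python
from h import *
S=r.snapshot('scene')['frame'];T=r.snapshot('top')['frame']
cv2.imwrite('pics/a4s.png',S)
cv2.imwrite('pics/a4t.png',cv2.resize(T[150:250,185:355],None,fx=4.5,fy=4.5,interpolation=2))
print(r.get_state()['joint_pos'])
```

```text
[ 40.38046241  14.69735442  -7.99818861  83.0327446    2.00179048
  82.40928054 -65.44270134]
```

View pics/a4s.png

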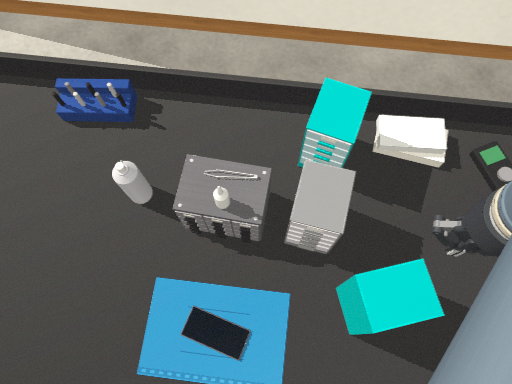

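View pics/a4t.png

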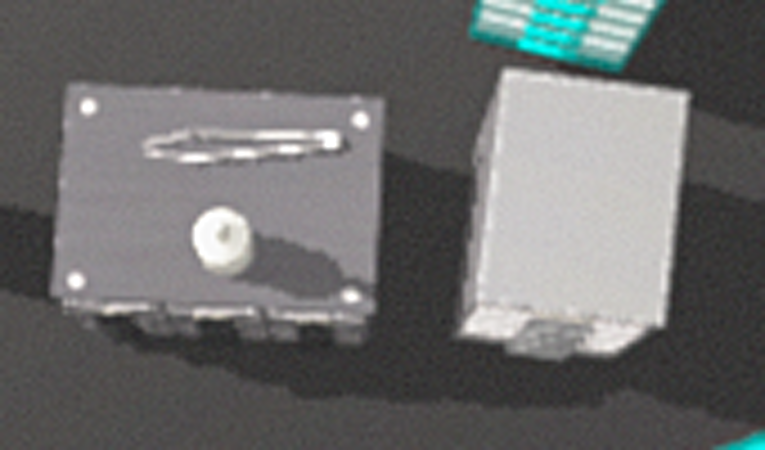

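Drawer is shut and the tower unmoved (tower corners same in the crop). Now turn the jaw axis parallel to the cabinet's depth and move to the tower's right.

Emit:
arm_command:
  gripper: [1, 1, 1, 1, 1, 1, 1, 1, 1, 1, 1, 1, 1, 1, 1, 1, 1]
  offset:
    - [2, 0, 0]
    - [4, 0, 0]
    - [6, 0, 0]
    - [8, 1, 0]
    - [10, 1, 0]
    - [12, 2, 0]
    - [12.5, 2, 0]
    - [12.5, 2, 0]
    - [12.5, 2, 0]
    - [12.5, 2, 0]
    - [12.5, 2, 0]
    - [12.5, 2, 0]
    - [12.5, 2, 0]
    - [12.5, 2, 0]
    - [12.5, 2, 0]
    - [12.5, 2, 0]
    - [12.5, 2, 0]
  turn:
    - [0, 0, 0.11]
    - [0, 0, 0.22]
    - [0, 0, 0.33]
    - [0, 0, 0.44]
    - [0, 0, 0.55]
    - [0, 0, 0.66]
    - [0, 0, 0.77]
    - [0, 0, 0.88]
    - [0, 0, 0.99]
    - [0, 0, 1.1]
    - [0, 0, 1.21]
    - [0, 0, 1.32]
    - [0, 0, 1.43]
    - [0, 0, 1.54]
    - [0, 0, 1.65]
    - [0, 0, 1.66]
    - [0, 0, 1.66]

```text
time: 7.2
position: [0.5982, -0.3493, 0.4068]
tcp_rot: [[0.045, 0.999, 0.001], [0.999, -0.045, 0.0], [0.0, 0.001, -1.0]]
force: [-0.5, 0.9, 0.4]
gripper_width: 0.0856
```

Emit:
arm_command:
  gripper: [1, 1, 1, 1, 1, 1, 1, 1]
  offset:
    - [0, -1, 0]
    - [0, -2, 0]
    - [0, -2, -2]
    - [0, -2, -4]
    - [0, -2, -6]
    - [0, -2, -8]
    - [0, -2, -8]
    - [0, -2, -8]
  turn:
    - [0.1, 0, 0]
    - [0.2, -0.01, 0]
    - [0.3, -0.015, 0]
    - [0.4, -0.02, 0]
    - [0.5, -0.025, -0.01]
    - [0.52, -0.025, -0.01]
    - [0.52, -0.025, -0.01]
    - [0.52, -0.025, -0.01]

```text
time: 7.87
position: [0.5977, -0.3698, 0.3253]
tcp_rot: [[0.049, 0.999, 0.024], [0.866, -0.054, 0.498], [0.498, -0.003, -0.867]]
force: [0.1, 0.1, 1.1]
gripper_width: 0.0856
```

Run:
```python
from h import *
S=r.snapshot('scene')['frame'];T=r.snapshot('top')['frame']
cv2.imwrite('pics/a5.png',np.hstack([cv2.resize(S[100:384,180:],None,fx=1.2,fy=1.2),cv2.resize(T[100:384,180:],None,fx=1.2,fy=1.2)]))
print(r.get_state()['joint_pos'])
```

```text
[ 53.87822253  39.28184777 -30.24469083  63.41486091  -8.31412982
  94.13031766  24.8422377 ]
```

View pics/a5.png

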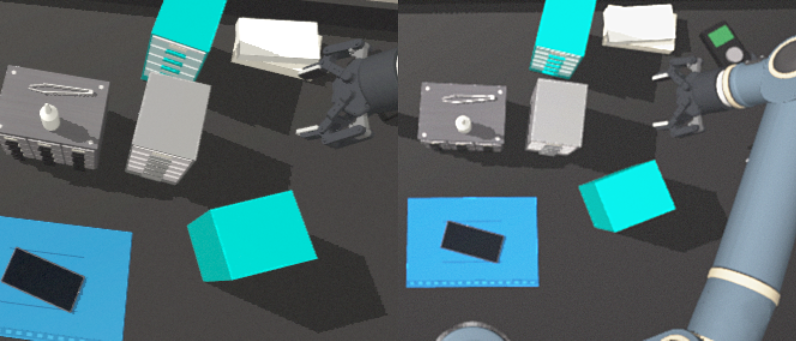

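Emit:
arm_command:
  gripper: [1, 1, 1, 1, 1, 1, 1, 1, 1]
  offset:
    - [0, 0, -4]
    - [0, 0, -8]
    - [0, 0, -12]
    - [0, 0, -16]
    - [0, 0, -20]
    - [0, 0, -22]
    - [0, 0, -22]
    - [0, 0, -22]
    - [0, 0, -22]
  turn:
    - [0, 0, 0]
    - [0, 0, 0]
    - [0, 0, 0]
    - [0, 0, 0]
    - [0, 0, 0]
    - [0, 0, 0]
    - [0, 0, 0]
    - [0, 0, 0]
    - [0, 0, 0]

```text
time: 8.72
position: [0.6002, -0.371, 0.1104]
tcp_rot: [[0.045, 0.999, 0.031], [0.868, -0.054, 0.494], [0.495, 0.005, -0.869]]
force: [0.4, 0.3, -0.3]
gripper_width: 0.0857
```

Run:
```python
from h import *
S=r.snapshot('scene')['frame'];T=r.snapshot('top')['frame']
cv2.imwrite('pics/a6.png',np.hstack([cv2.resize(S[100:384,180:],None,fx=1.2,fy=1.2),cv2.resize(T[100:384,180:],None,fx=1.2,fy=1.2)]))
print(r.get_state()['joint_pos'])
```

```text
[ 54.49966854  48.54088006 -28.69036887  75.96508398  -4.93707431
  74.1094295   30.70327332]
```

View pics/a6.png

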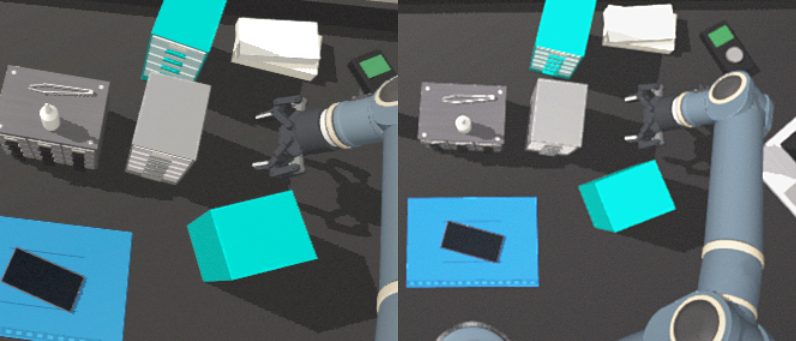

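Run:
```python
from h import *
T=r.snapshot('top');S=r.snapshot('scene')
cv2.imwrite('pics/a7.png',np.hstack([S['frame'][:,256:],T['frame'][:,256:]]))
P=[d['mtx']@np.c_[d['R'],d['t']] for d in(T,S)]
for a,b in [((459,177),(507,175)),((419,184),(455,198))]:
    X=cv2.triangulatePoints(*P,np.float64(a).reshape(2,1),np.float64(b).reshape(2,1));print((X[:3]/X[3]).ravel())
```

```text
[ 0.6103416  -0.49473442  0.38790367]
[ 0.62306608 -0.47093681  0.2325102 ]
```

View pics/a7.png

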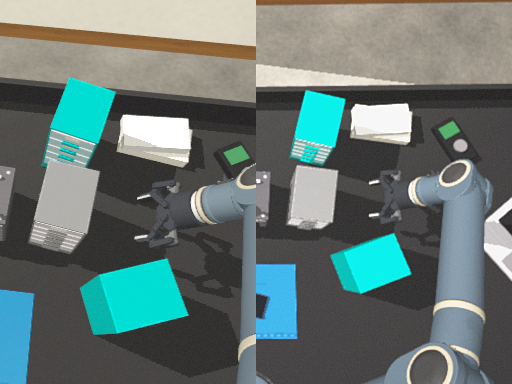

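Emit:
arm_command:
  gripper: [1, 1, 1, 1, 1, 1, 1]
  offset:
    - [0, 0, -3]
    - [0, 0, -6]
    - [-0.2, 1, -8]
    - [-0.2, 2, -9]
    - [-0.2, 3, -9]
    - [-0.2, 3, -9]
    - [-0.2, 3, -9]
  turn:
    - [0, 0, 0]
    - [0, 0, 0]
    - [0, 0, 0]
    - [0, 0, 0]
    - [0, 0, 0]
    - [0, 0, 0]
    - [0, 0, 0]

```text
time: 9.5
position: [0.5971, -0.3407, 0.0183]
tcp_rot: [[0.046, 0.999, 0.028], [0.867, -0.054, 0.496], [0.497, 0.002, -0.868]]
force: [-0.4, 0.3, 0.3]
gripper_width: 0.0851
```

Run:
```python
from h import *
T=r.snapshot('top');S=r.snapshot('scene')
cv2.imwrite('pics/a8.png',np.hstack([S['frame'][100:,256:],T['frame'][100:,256:]]))
print(r.get_state()['joint_pos'])
```

```text
[ 53.40607308  52.81646526 -28.17307309  81.52893081  -3.94062058
  64.5237586   31.46098953]
```

View pics/a8.png

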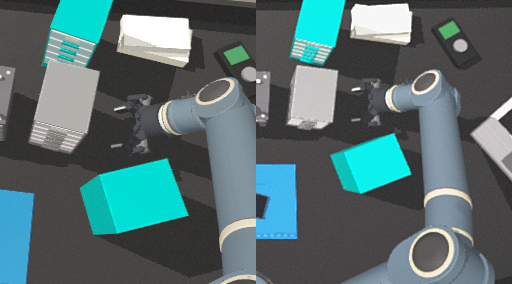

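Emit:
arm_command:
  gripper: [1, 1, 1, 1, 1, 1, 1]
  offset:
    - [0.1, 1, 0]
    - [0.1, 2, 0]
    - [0.2, 3.5, 0]
    - [0.3, 5, 0]
    - [0.3, 6, 0]
    - [0.3, 6, 0]
    - [0.3, 6, 0]
  turn:
    - [0, 0, 0]
    - [0, 0, 0]
    - [0, 0, 0]
    - [0, 0, 0]
    - [0, 0, 0]
    - [0, 0, 0]
    - [0, 0, 0]

```text
time: 10.18
position: [0.5989, -0.2797, 0.0166]
tcp_rot: [[0.046, 0.999, 0.026], [0.866, -0.053, 0.497], [0.497, -0.001, -0.867]]
force: [-0.1, -0.2, -0.4]
gripper_width: 0.0856
```

Run:
```python
from h import *
T=r.snapshot('top');S=r.snapshot('scene')
cv2.imwrite('pics/a9.png',cv2.resize(np.hstack([S['frame'][100:,256:],T['frame'][100:,256:]]),None,fx=1.5,fy=1.5))
```

```text
(no output)
```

View pics/a9.png

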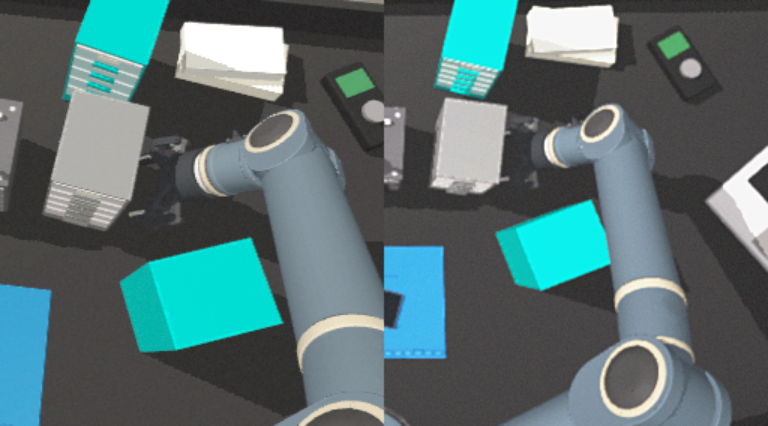

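Run:
```python
from h import *
T=r.snapshot('top');S=r.snapshot('scene')
P=[d['mtx']@np.c_[d['R'],d['t']] for d in(T,S)]
cv2.imwrite('pics/b1.png',np.hstack([S['frame'][150:,256:],T['frame'][150:,256:]]))
for a,b in [((400,183),(438,188)),((433,297),(484,320))]:
    X=cv2.triangulatePoints(*P,np.float64(a).reshape(2,1),np.float64(b).reshape(2,1));print((X[:3]/X[3]).ravel())
```

```text
[ 0.60861873 -0.39902884  0.31255603]
[ 0.35615113 -0.36122946  0.53438896]
```

Emit:
arm_command:
  gripper: [1, 1, 1, 1, 1, 1, 1, 1, 1, 1]
  offset:
    - [0, 0.6, 0]
    - [0.05, 1.2, 0]
    - [0.1, 1.7, 0]
    - [0.1, 2.2, 0]
    - [0.15, 2.7, 0]
    - [0.2, 3.2, 0]
    - [0.2, 3.6, 0]
    - [0.2, 4, 0]
    - [0.2, 4, 0]
    - [0.2, 4, 0]
  turn:
    - [0, 0, 0]
    - [0, 0, 0]
    - [0, 0, 0]
    - [0, 0, 0]
    - [0, 0, 0]
    - [0, 0, 0]
    - [0, 0, 0]
    - [0, 0, 0]
    - [0, 0, 0]
    - [0, 0, 0]

```text
time: 11.22
position: [0.6026, -0.2461, 0.0162]
tcp_rot: [[0.052, 0.998, 0.034], [0.87, -0.062, 0.489], [0.49, 0.004, -0.871]]
force: [3.6, -7.6, -1.8]
gripper_width: 0.0853
```

Run:
```python
from h import *
T=r.snapshot('top');S=r.snapshot('scene')
cv2.imwrite('pics/b2.png',np.hstack([cv2.resize(T['frame'][150:250,185:355],None,fx=4.5,fy=4.5,interpolation=2)]))
cv2.imwrite('pics/b2s.png',cv2.resize(S['frame'][140:265,165:375],None,fx=3.8,fy=3.8,interpolation=2))
```

```text
(no output)
```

View pics/b2.png

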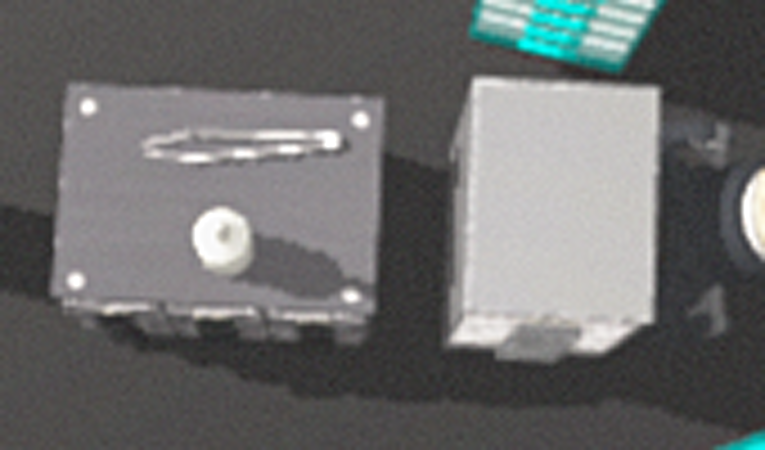

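View pics/b2s.png

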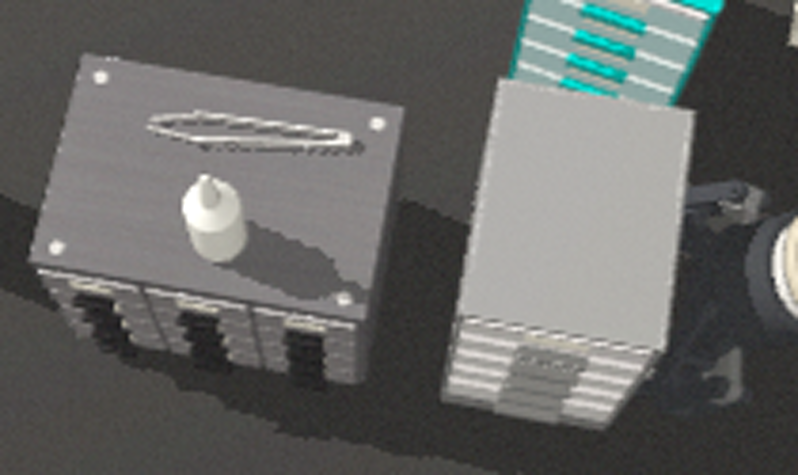

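```bash
cat >> h.py <<'E'
C0=np.array([.6154,.0161]);CA=-.0557
def rep(d,c,s,of):
    p,a,e=rect(onz(d,uncrop(c,s,of),.22),.14,.11);R=np.array([[np.cos(CA),np.sin(CA)],[-np.sin(CA),np.cos(CA)]])
    print('in cabinet',(R@(p-C0)).round(4),'rel yaw',round(a-CA,4),'err',e.round(4))
E
python3 - <<'E'
from h import *
T=r.snapshot('top');S=r.snapshot('scene')
rep(T,[(473,77),(661,88),(655,321),(463,312)],4.5,(185,150))
rep(S,[(500,79),(694,111),(664,350),(460,316)],3.8,(165,140))
s=r.get_state();print(s['force'],s['position'])
E
```

```text
in cabinet [-0.0027 -0.2057] rel yaw -0.0082 err 0.0009
in cabinet [-0.0022 -0.2063] rel yaw -0.0079 err 0.0007
[ 2.16434509 -7.8417508  -1.06888898] [ 0.60265595 -0.24612627  0.01619859]
```

Emit:
arm_command:
  gripper: [1, 1, 1, 1, 1, 1, 1, 1, 1, 1, 1, 1, 1]
  offset:
    - [0, 0.4, 0]
    - [0.05, 0.8, 0]
    - [0.05, 1.2, 0]
    - [0.1, 1.6, 0]
    - [0.1, 2, 0]
    - [0.15, 2.4, 0]
    - [0.15, 2.8, 0]
    - [0.2, 3.2, 0]
    - [0.2, 3.6, 0]
    - [0.2, 3.9, 0]
    - [0.2, 4.2, 0]
    - [0.2, 4.2, 0]
    - [0.2, 4.2, 0]
  turn:
    - [0, 0, 0]
    - [0, 0, 0]
    - [0, 0, 0]
    - [0, 0, 0]
    - [0, 0, 0]
    - [0, 0, 0]
    - [0, 0, 0]
    - [0, 0, 0]
    - [0, 0, 0]
    - [0, 0, 0]
    - [0, 0, 0]
    - [0, 0, 0]
    - [0, 0, 0]

```text
time: 12.5
position: [0.6039, -0.2064, 0.0161]
tcp_rot: [[0.051, 0.998, 0.033], [0.871, -0.061, 0.487], [0.488, 0.004, -0.873]]
force: [1.0, -11.8, 2.2]
gripper_width: 0.0853
```

Run:
```python
from h import *
T=r.snapshot('top');S=r.snapshot('scene')
cv2.imwrite('pics/b3.png',np.hstack([cv2.resize(T['frame'][150:250,185:355],None,fx=4.5,fy=4.5,interpolation=2)]))
cv2.imwrite('pics/b3s.png',S['frame'])
```

```text
(no output)
```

View pics/b3.png

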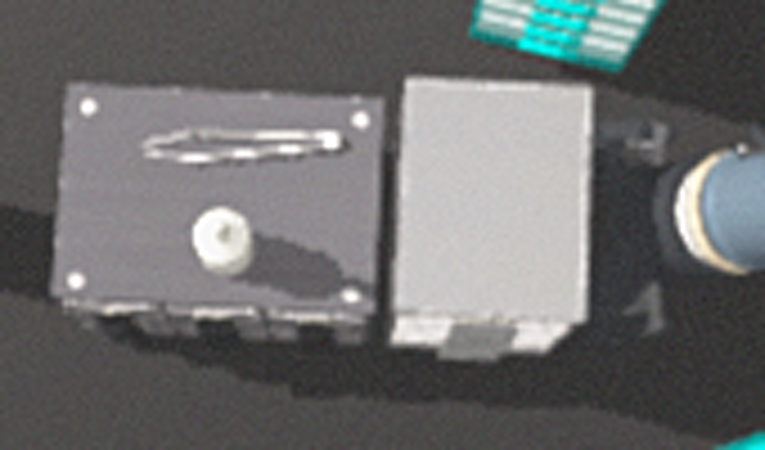

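View pics/b3s.png

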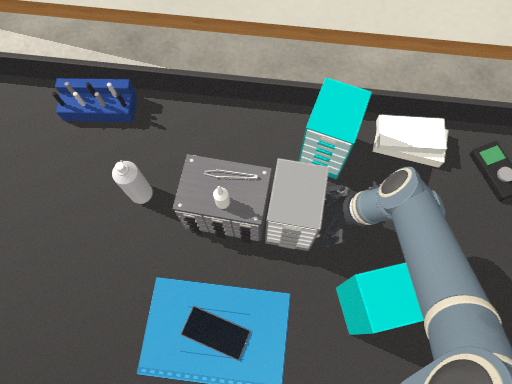

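Emit:
arm_command:
  gripper: [1, 1, 1, 1, 1, 1, 1]
  offset:
    - [0, 0.2, 0]
    - [0, 0.4, 0]
    - [0, 0.6, 0]
    - [0.05, 0.8, 0]
    - [0.05, 1, 0]
    - [0.05, 1, 0]
    - [0.05, 1, 0]
  turn:
    - [0, 0, 0]
    - [0, 0, 0]
    - [0, 0, 0]
    - [0, 0, 0]
    - [0, 0, 0]
    - [0, 0, 0]
    - [0, 0, 0]

```text
time: 13.18
position: [0.6044, -0.1971, 0.0161]
tcp_rot: [[0.052, 0.998, 0.033], [0.872, -0.061, 0.486], [0.488, 0.004, -0.873]]
force: [-0.1, -13.4, 3.5]
gripper_width: 0.0856
```

Run:
```python
from h import *
T=r.snapshot('top');S=r.snapshot('scene')
cv2.imwrite('pics/b4.png',np.hstack([cv2.resize(T['frame'][150:250,185:355],None,fx=4.5,fy=4.5,interpolation=2)]))
```

```text
(no output)
```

View pics/b4.png

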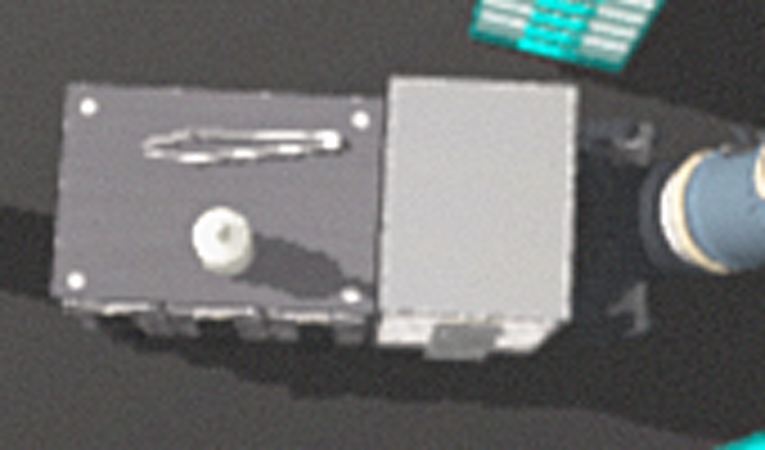

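Emit:
arm_command:
  gripper: [1, 1, 1, 1, 1]
  offset:
    - [0, 0.1, 0]
    - [0, 0.25, 0]
    - [0, 0.4, 0]
    - [0, 0.4, 0]
    - [0, 0.4, 0]
  turn:
    - [0, 0, 0]
    - [0, 0, 0]
    - [0, 0, 0]
    - [0, 0, 0]
    - [0, 0, 0]

```text
time: 13.7
position: [0.6045, -0.1953, 0.016]
tcp_rot: [[0.053, 0.998, 0.035], [0.873, -0.063, 0.484], [0.485, 0.005, -0.874]]
force: [-1.9, -16.3, 4.1]
gripper_width: 0.0853
```

Emit:
arm_command:
  gripper: [1, 1, 1, 1, 1]
  offset:
    - [0, 0.15, 0]
    - [0, 0.3, 0]
    - [0, 0.4, 0]
    - [0, 0.4, 0]
    - [0, 0.4, 0]
  turn:
    - [0, 0, 0]
    - [0, 0, 0]
    - [0, 0, 0]
    - [0, 0, 0]
    - [0, 0, 0]

```text
time: 14.12
position: [0.6045, -0.1953, 0.016]
tcp_rot: [[0.054, 0.998, 0.037], [0.875, -0.065, 0.48], [0.481, 0.006, -0.877]]
force: [-1.9, -24.2, 6.6]
gripper_width: 0.0851
```

Run:
```python
from h import *
T=r.snapshot('top');S=r.snapshot('scene')
cv2.imwrite('pics/b5.png',np.hstack([cv2.resize(T['frame'][150:250,185:355],None,fx=4.5,fy=4.5,interpolation=2)]))
cv2.imwrite('pics/b5s.png',cv2.resize(S['frame'][140:265,165:375],None,fx=3.8,fy=3.8,interpolation=2))
```

```text
(no output)
```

View pics/b5.png

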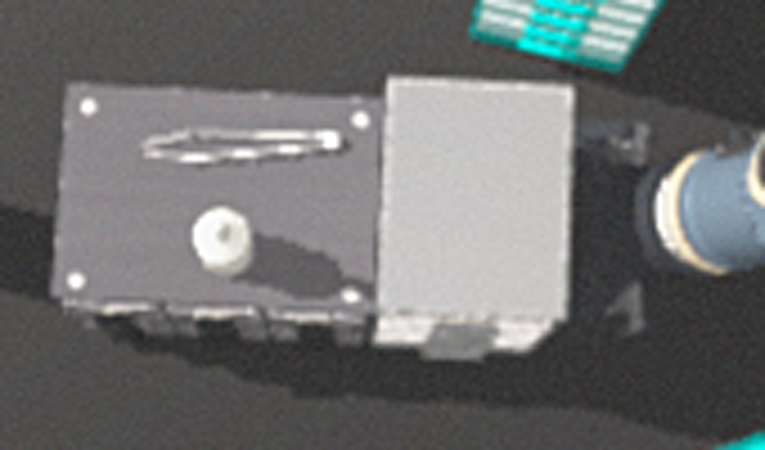

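View pics/b5s.png

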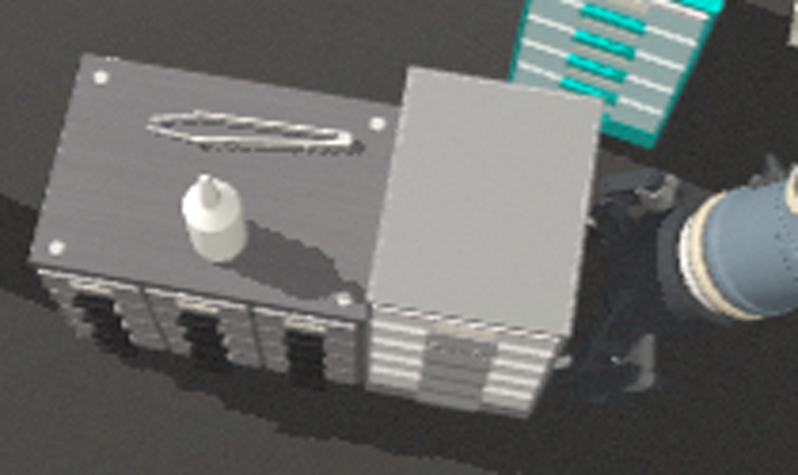

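Jammed flush: 24 N with no further motion. Retracting along −y, then a final check.

Emit:
arm_command:
  gripper: [1, 1, 1, 1, 1, 1, 1, 1, 1]
  offset:
    - [0, -0.5, 0]
    - [0, -1.2, 0]
    - [-0.1, -2.5, 0]
    - [-0.2, -4.5, 0]
    - [-0.3, -7, 0]
    - [-0.4, -10, 0]
    - [-0.5, -12, 0]
    - [-0.5, -12, 0]
    - [-0.5, -12, 0]
  turn:
    - [0, 0, 0]
    - [0, 0, 0]
    - [0, 0, 0]
    - [0, 0, 0]
    - [0, 0, 0]
    - [0, 0, 0]
    - [0, 0, 0]
    - [0, 0, 0]
    - [0, 0, 0]

```text
time: 14.97
position: [0.5977, -0.3018, 0.0158]
tcp_rot: [[0.05, 0.998, 0.027], [0.866, -0.057, 0.497], [0.498, -0.002, -0.867]]
force: [0.5, 0.5, 0.6]
gripper_width: 0.0853
```

Run:
```python
from h import *
T=r.snapshot('top');S=r.snapshot('scene')
cv2.imwrite('pics/b6.png',np.hstack([cv2.resize(T['frame'][150:250,185:355],None,fx=4.5,fy=4.5,interpolation=2)]))
cv2.imwrite('pics/b6s.png',S['frame'])
rep(T,[(386,76),(575,85),(571,318),(376,312)],4.5,(185,150))
rep(S,[(409,68),(602,99),(571,336),(370,304)],3.8,(165,140))
```

```text
in cabinet [-0.004  -0.1551] rel yaw 0.0045 err 0.0019
in cabinet [-0.0038 -0.1561] rel yaw 0.0063 err 0.001
```

View pics/b6.png

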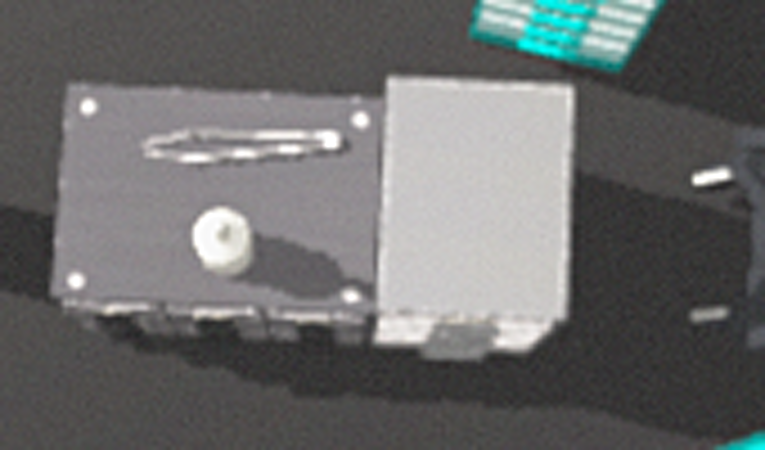

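View pics/b6s.png

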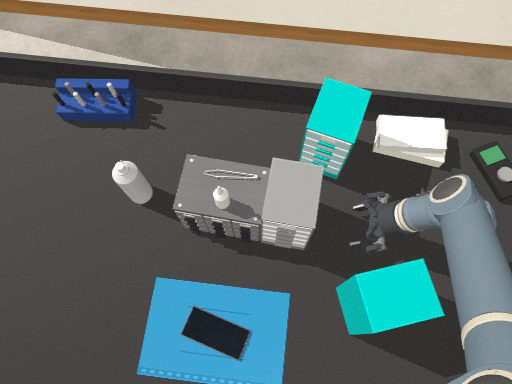

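The tower's top corners (409,68)–(571,336) in the scene crop put it flush at y' = −0.155 m. The drawer is shut, nothing else has moved, and the robot is clear. Handing in.

```bash
python3 -c "
from cell import r
print(r.sign_off())"
```

```text
the job is handed in; nothing more can be done
None
```

The job is done and handed in at about 15 s of the 64 s allowed. The sign-off gave no verdict.

- **Drawer:** I pressed the grey tower's top drawer shut with closed fingers until it hit its end stop at about 5 N. The picture afterwards showed it closed, and the tower had not moved.
- **Slide:** I pushed the tower with both open fingertips about 35 mm above the bench, with the tool tilted 30°. This squared it up and slid it against the cabinet, where 24 N moved it no further.

| Last check (in the cabinet's frame) | Measured | Allowed |
|---|---|---|
| Sideways position | −0.155 to −0.156 m, a gap of about 0–1 mm | gap up to 7 mm |
| Fronts out of line | about 4 mm | 35 mm |
| Out of parallel | about 0.005 rad | 0.06 rad |

In the last pictures the drawer is still shut, and the can, dropper bottle, tweezers and turquoise look-alikes are where they were. The arm stands clear of everything. The two cameras agreed to about 1 mm, and no check failed. I did not measure the tower's tilt or height directly; it only looks upright in both views.

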